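Dock the card terminal

TASK

Put the card terminal back on charge: push it along the worktop with your fingertips, printer end first, between the two sprung wings of its charging dock until it is against the end stop and both wings have snapped shut behind it. Only push it, never lift or carry it off the worktop, and leave the pen, sugar shaker, coffee cup and bell where they stand.

Things in the scene. Friction and masses are not known exactly. Their poses are not given: they have to be found in the camera images.
- card_terminal: black card payment terminal, flat, keys up: a block 158 mm long, 72 wide, 22 high, 0.2 to 0.45 kg. x axis along its length from the keypad end (tail) to the printer end, z up. Origin on the underside, on the centre line: tail face at x = -93 mm, printer-end face at x = +65 mm, long sides at y = +/-36 mm. A paper slip sticks out 28 mm past the printer end and touches nothing
- tail (a point): middle of the terminal's tail face (keypad end), 11 mm above the underside; the face to push on last
- dock: charging dock fixed to the worktop: a U of two rails and an end stop, no floor; the terminal slides in on the worktop. Origin on the worktop where the seated terminal's origin comes to lie; x axis along the lane to the stop; seated, both frames are parallel. Rails 16 mm high, 18 thick, inner faces at y = +/-37.5 mm, x = -48 to +69 mm
- dock_stop (a point): foot of the end stop's face, in the middle, at x = +65.5 mm in the dock's frame; the stop is 13 mm high and 34 mm deep (the paper slip passes over it); behind it a 20 mm high power housing, to x = +116 mm, 111 mm wide
- dock_mouth (a point): middle of the dock's mouth on the worktop, at x = -138 mm in the dock's frame. Here the ends of the two sprung wings (15 mm high) stand 49 mm either side of the centre line, outer edges 58 mm; from here the wings narrow like a funnel to their noses
- wing_l_nose (a point): nose of the dock's wing on the lane's +y side: the narrowest point of the mouth, with the wing shut at x = -99.5, y = +32 mm in the dock's frame, 12 mm up. From there the wing runs back to its hinge pin at x = -53, y = +44 mm. Seated, the terminal's tail lies 3 to 5 mm inside the noses; the 64 mm gap between them leaves a pushing finger room
- wing_r_nose (a point): the same for the wing on the lane's -y side (y = -32 mm)
- wing_l (a joint): hinge angle of the +y wing, rad: 0 shut (rest stop), grows as it is spread outward, at most 0.3. Its nose gives way with 1 to 3 N and stays spread to about 0.09 while the terminal passes; it springs back to 0 when the tail has passed. Pushing the terminal in takes roughly 5 to 15 N in all
- wing_r (a joint): the same for the wing on the -y side
- sugar_shaker: glass sugar shaker with a metal top, 44 mm in diameter and 90 mm high, origin under its centre; leave it alone
- pen: black pen, 145 mm long, 12 mm thick, lying along its own y axis, origin under its middle; leave it alone
- coffee_cup: small white espresso cup, 62 mm in diameter (89 mm with its handle) and 52 mm high, origin under it; leave it alone
- call_bell: steel counter bell, 86 mm in diameter, 58 mm high, origin under its centre; leave it alone
- till_corner (a point): top near right corner of the fixed cash drawer of the till, which stands behind the terminal's starting place: 105 mm high, its front runs from here 360 mm to +y. Pushing the terminal from its far side, lean the gripper's body towards the robot to stay clear of it

How it is judged:
By the outcome, as a careful person would: the job done as asked, in the order asked, and still so for the second after the job is handed in, with the robot touching nothing.
It also fails if it takes over 64 s, if anything falls off the work surface, if the arm or the gripper's body presses on something with over 40 N, if the wrist force passes 120 N, or if a joint passes its speed limit or range.

ROBOT

A 6-joint arm with a two-finger parallel gripper is mounted at the origin on a cart in front of the work surface, level with it; the furniture and walls round the work are solid. World frame = base frame: x ahead of the robot, y to its left, z up, the work surface at z = 0. Lengths are in mm, angles in rad, forces in N, time in s.
With the tool pointing down it reaches from about 325 to 1000 mm from the base axis. Payload 5.1 kg.
Tool frame: the origin (TCP) lies on the mounting face of the last link; the fingertips stand 173 mm ahead of it and the grasp point (between the pads) lies 155 mm ahead of it (bot.tcp_to_tips is the distance from the TCP to the fingertips, in mm); z points along the fingers, y is the line along which they close (so a half turn about z gives the same grasp; the last joint's range is limited). The gripper opens to 85 mm and grips with 20 to 120 N. Pads are 22 mm wide; open, the fingers measure 114 mm over their backs; the gripper's body (76 mm by 85 mm) begins 54 mm behind the grasp point. The pads swing forward as they close: fully open they stand 13 mm farther back than shut.
Start: joints at [1.204, 0.124, 1.65, -0, 1.367, -0.083], TCP at [182.026, 623.982, 404.722] pointing down, gripper open.
Joint ranges: [-2.61, 2.61], [-1.02, 2.33], [0.03, 2.71], [-1.35, 4.49], [0.32, 2.68], [-2.91, 2.91]. Speed limits (rad/s): [2.57, 2.57, 3.14, 3.14, 3.14, 3.14].

INTERFACE

Orientations are given as a unit quaternion [w, x, y, z].
In Python, from workcell import bot gives the robot as it stands. The module is installed in compiled form; this text tells all that it offers.
- The arm moves only by the shell command python3 -m crank 'ROWS' [OPENING] [FORCE]. ROWS is a JSON object of lists of equal length, an entry for each row: "dp": the shift along the tool's x, y, z in cm, a list of three; "rotation": the turn, a rotation vector about the tool's x, y, z in rad, a list of three. In form: {"dp": [[dx, dy, dz], ...], "rotation": [[ax, ay, az], ...]}. A call has exactly 8 rows; each row is the pose to reach, as a shift and turn from the pose commanded when the call began, along the tool's axes at that moment; what a row does not reach only later rows make up. A row lasts 1/8 s, in which the tool goes at most 62.5 mm and 10.7 degrees, less where a joint would pass 70% of its speed; a pose out of reach is approached as far as the arm can. A call with a gripper value outside its range is refused whole. OPENING is the finger opening in cm, from 0 to 8.54, set as the call begins (- or left out, the last holds). The fingers move at their own pace and stop on an object; FORCE is the grip in N (left out, the last holds). Time passes only in rows, so rows that repeat a pose let the fingers close, or fill a call up. It gives the time, the measured TCP pose, the force, the opening and the grip force at its end, in the units of the state.
- bot.read_state(): the state, without advancing time (a new reading comes with each control period).
- bot.camera(name): name is "side" or "top"; returns the picture (480x640x3 uint8, red, green, blue); there is no depth.
- bot.camera_info(name): a dict with "intrinsics" (3x3 intrinsics, pixels), "k1" (the pictures are not rectified: a ray, as slopes to the right and down, at radius r is drawn at 1 + k1 r^2 times it, then the intrinsics apply), "rvec" (rotation vector, rad) and "tvec" (3), from world to camera coordinates, as OpenCV has them. Camera axes: x right, y down, z forward; pixel columns grow to the right and rows downward; lengths in mm; the calibration is good to about 2 mm. A picture is of the moment at which its call begins. camera_info takes no time and is no camera call.
- bot.job_done(): hands the job in; it is judged then, once.
Trained networks look in the newest picture that a camera, given by its name, has taken for a name from the list of things; names that differ only in an ending like _2 or _b are one class to them, and where a whole thing is asked for, a point or a joint stands for the part that bears it (a point fixed in the world has none). Each returns a list of dicts, best first, with "confidence" (0 to 1); they miss things now and then, are a little off and sometimes report something else, mostly with a low value. They report only what shows in the picture. A call takes as long as a camera call.
- bot.recognise(camera, thing): "location" ([x, y, z] in mm, in world coordinates, good to about 4 mm: the middle of the surface that is visible of it).
- bot.outline_of(camera, thing): "mask" (480x640 bool, what is visible of it).
The state is a dict: "t": time; "joint_pos": joint angles; "dq": joint speeds; "tau": joint torques, N m; "tcp_pos": TCP position; "tcp_rot": TCP orientation; "ft_force": force on the tool from outside, world axes, zero at the start; "ft_torque": the same for the moment, N m; "grip_width": finger opening in mm; "grasp_force": force on a finger pad.
Only numpy, scipy, OpenCV 4.12 (cv2) and the standard library are available. Lean on these libraries where they do the work, as an engineer would, in place of code of your own. Each camera call takes 0.05 s, during which the arm holds its last target. There are 200 camera calls.

## Working session

There is one attempt and no reset: what is moved stays moved. The work goes in short steps, Python scripts to look and compute and a shell command to move; the robot and the scene stay as the last step left them, time stands still between calls to the robot, and variables do not carry over. Pictures are saved under pics/ and viewed, at most 10 in all, crops included, and the job is handed in when it is done.

```bash
mkdir -p pics; cat > h.py <<'E'
import numpy as np, cv2
from workcell import bot
from scipy.spatial.transform import Rotation as R
def cam(n):
    c=bot.camera_info(n); K=np.array(c["intrinsics"],float); k1=c["k1"]
    return K,np.array([k1,0,0,0],float),np.array(c["rvec"],float).reshape(3),np.array(c["tvec"],float).reshape(3)
def proj(n,P):
    K,D,r,t=cam(n); return cv2.projectPoints(np.array(P,float).reshape(-1,1,3),r,t,K,D)[0].reshape(-1,2)
def unproj(n,uv,z):
    K,D,r,t=cam(n); u=cv2.undistortPoints(np.array(uv,float).reshape(-1,1,2),K,D).reshape(-1,2)
    Rm=R.from_rotvec(r).as_matrix(); d=np.c_[u,np.ones(len(u))]@Rm; c=-Rm.T@t
    return c+d*((z-c[2])/d[:,2])[:,None]
def snap(n,f):
    im=bot.camera(n); cv2.imwrite(f"pics/{f}.png",im[:,:,::-1]); return im
def tool():
    s=bot.read_state(); q=np.array(s["tcp_rot"]); return s,np.array(s["tcp_pos"]),R.from_quat(q[[1,2,3,0]])
E
python3 - <<'E'
from h import *
s,p,r=tool(); print(s["t"],p,r.as_matrix().round(3))
for n in("top","side"):
    snap(n,n+"0")
    for th in["card_terminal","tail","dock","dock_stop","dock_mouth","wing_l_nose","wing_r_nose","sugar_shaker","pen","coffee_cup","call_bell","till_corner"]:
        for d in bot.recognise(n,th)[:2]: print(n,th,np.round(d["location"]),round(d["confidence"],2))
E
```

```text
0.0 [181.93820874 623.75183131 403.43615706] [[-0.96   0.28  -0.001]
 [ 0.28   0.96  -0.002]
 [ 0.    -0.002 -1.   ]]
top card_terminal [462.  39.  20.] 0.78
top tail [468.  36.  26.] 0.64
top dock [ 554. -332.   14.] 0.72
top dock_stop [ 553. -334.   15.] 0.65
top dock_mouth [ 552. -335.   16.] 0.9
top dock_mouth [ 549. -174.   16.] 0.59
top wing_l_nose [ 548. -174.   16.] 0.65
top wing_l_nose [438. 372.  35.] 0.17
top wing_r_nose [ 464. -204.   13.] 0.53
top sugar_shaker [ 554. -337.   18.] 0.74
top sugar_shaker [630. -93.  79.] 0.7
top pen [ 613. -201.    4.] 0.73
top coffee_cup [ 415. -410.   31.] 0.75
top coffee_cup [ 468. -204.   14.] 0.35
top call_bell [441. 374.  31.] 0.6Traceback (most recent call last):
  File "<stdin>", line 6, in <module>
ValueError: it knows: call_bell, card_terminal, coffee_cup, dock, dock_mouth, dock_stop, pen, sugar_shaker, tail, wing, wing_l_nose, wing_r_nose
```

View pics/top0.png

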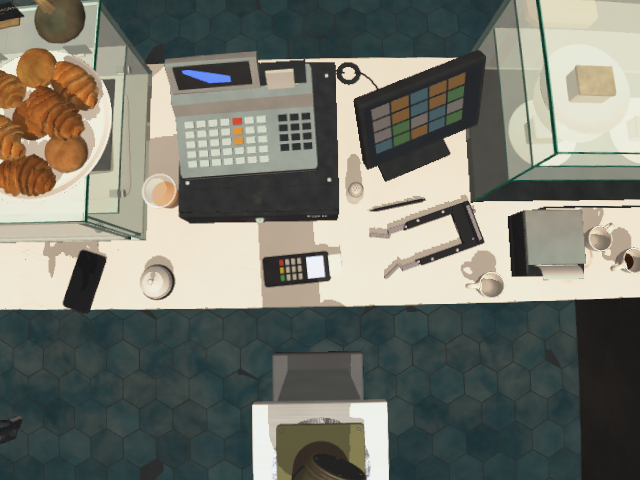

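```bash
python3 - <<'E'
from h import *
snap("side","side0")
m=bot.outline_of("top","card_terminal")
bot.camera("top")
m=bot.outline_of("top","card_terminal")[0]["mask"]
c=max(cv2.findContours(m.astype(np.uint8),0,1)[0],key=cv2.contourArea)[:,0]
w=unproj("top",c,22)[:,:2]; print(cv2.minAreaRect(w.astype(np.float32))); print(cv2.boxPoints(cv2.minAreaRect(w.astype(np.float32))))
for th in("dock","wing","pen"):
  for d in bot.outline_of("top",th)[:3]:
    c=max(cv2.findContours(d["mask"].astype(np.uint8),0,1)[0],key=cv2.contourArea)[:,0]
    print(th,d["confidence"],cv2.boxPoints(cv2.minAreaRect(unproj("top",c,15)[:,:2].astype(np.float32))).round().tolist())
E
```

```text
((462.73907470703125, 35.449462890625), (71.49827575683594, 184.86642456054688), 4.65911340713501)
[[419.59998  124.67343 ]
 [434.61615  -59.58212 ]
 [505.87817  -53.774506]
 [490.862    130.48105 ]]
wing 0.63 [[521.0, -133.0], [545.0, -216.0], [565.0, -210.0], [541.0, -127.0]]
wing 0.5 [[457.0, -203.0], [468.0, -240.0], [476.0, -237.0], [465.0, -201.0]]
pen 0.6 [[593.0, -129.0], [619.0, -263.0], [628.0, -261.0], [602.0, -127.0]]
```

View pics/side0.png

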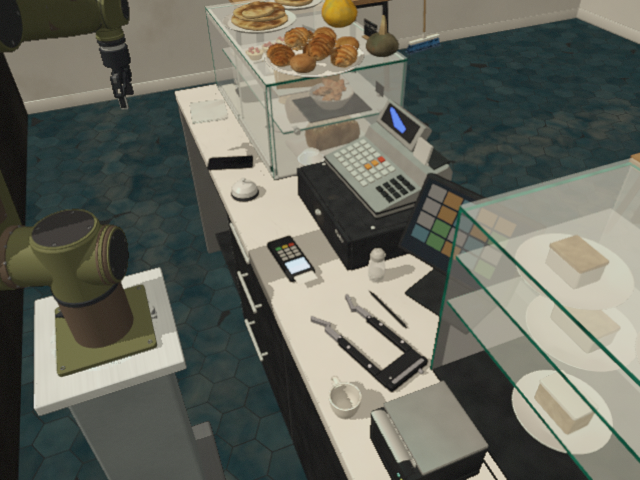

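```bash
python3 - <<'E'
from h import *
im=cv2.imread("pics/top0.png")[180:310,255:495]
cv2.imwrite("pics/crop0.png",cv2.resize(im,(792,429),interpolation=cv2.INTER_CUBIC))
im=cv2.imread("pics/side0.png")[220:400,240:440]
cv2.imwrite("pics/crop1.png",cv2.resize(im,(660,594),interpolation=cv2.INTER_CUBIC))
E
```

```text
(no output)
```

View pics/crop0.png

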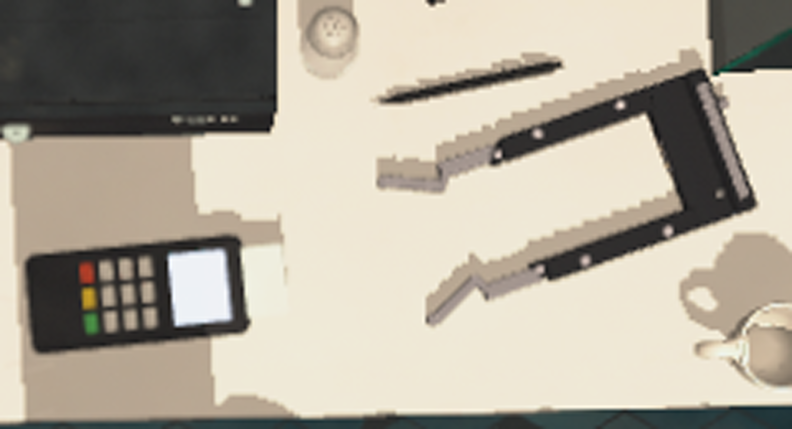

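View pics/crop1.png

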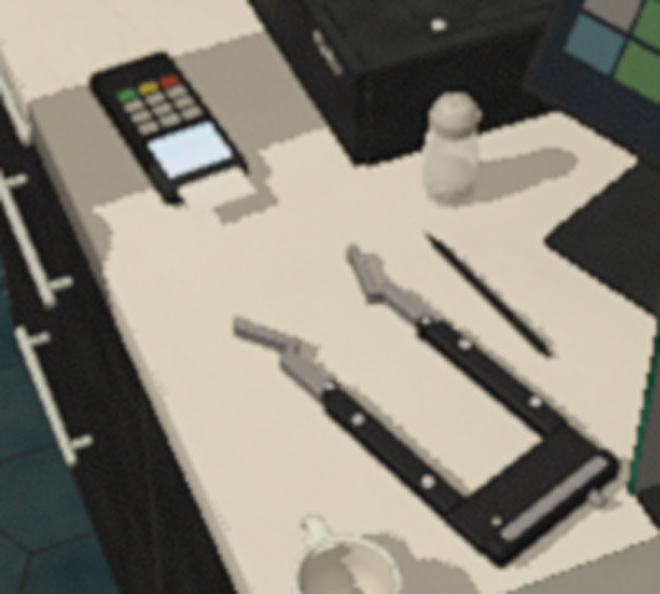

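```bash
cat >> h.py <<'E'
from scipy.optimize import least_squares
def W(pose,P): 
    c,s=np.cos(pose[2]),np.sin(pose[2]); P=np.array(P,float); return np.c_[pose[0]+c*P[:,0]-s*P[:,1],pose[1]+s*P[:,0]+c*P[:,1],P[:,2]]
def L(pose,P):
    d=np.atleast_2d(P)[:,:2]-pose[:2]; c,s=np.cos(pose[2]),np.sin(pose[2]); return np.c_[c*d[:,0]+s*d[:,1],-s*d[:,0]+c*d[:,1]]
def fit(obs,x0):
    f=lambda x:np.concatenate([(proj(n,W([x[0],x[1],x[2]/100],P))-uv).ravel() for n,P,uv in obs])
    r=least_squares(f,[x0[0],x0[1],x0[2]*100],loss="soft_l1"); x=r.x; x[2]/=100; return x,f(r.x)
def un(c,o,s): return (np.array(c,float)+.5)/s-.5+np.array(o)
TC=[(-93,36,22),(65,36,22),(65,-36,22),(-93,-36,22)]
E
python3 - <<'E'
from h import *
T=lambda c:un(c,(255,180),3.3); S=lambda c:un(c,(240,220),3.3)
DP=[(-53,44,15),(-53,-44,15),(116,55.5,20),(116,-55.5,20),(65.5,37.5,16),(65.5,-37.5,16)]
obs=[("top",DP,T([(497,155),(540,268),(702,70),(756,208),(652,113),(685,208)])),("side",DP,S([(425,320),(328,388),(618,462),(503,563),(548,435),(462,493)]))]
for o in(obs,obs[:1],obs[1:]):
    d,e=fit(o,(550,-290,-1.3)); print("dock",d.round(3)); print(e.reshape(-1,2).round(1).tolist())
d,_=fit(obs,(550,-290,-1.3))
print("mouth tips",L(d,unproj("top",T([(378,180),(430,318)]),15)).round(),"noses",L(d,unproj("top",T([(441,183),(484,285)]),15)).round())
o=[("top",TC,T([(25,256),(240,236),(249,330),(36,352)])),("side",TC,S([(163,53),(247,165),(177,205),(91,75)]))]
for q in(o,o[:1],o[1:]):
    t,e=fit(q,(460,30,-1.5)); print("term",t.round(3),e.round(1).tolist())
t,_=fit(o,(460,30,-1.5))
print("term corners",W(t,TC).round(),"in dock frame",L(d,t[:2]),t[2]-d[2], "mouth",W(d,[(-138,0,0),(-99.5,0,0)]))
print("pen",L(d,unproj("top",T([(380,100),(560,65)]),6)), "shaker",unproj("top",T([(330,30)]),85))
print("till corner",unproj("top",T([(272,130)]),105),unproj("top",T([(272,110)]),105))
E
```

```text
dock [ 532.787 -278.345   -1.262]
[[9.8, 32.4], [33.2, -2.2], [-58.9, -12.1], [-29.8, -53.9], [-36.0, -4.2], [-15.2, -33.1], [-28.6, 16.7], [17.3, 26.6], [-21.1, -53.0], [38.6, -48.0], [-16.1, -31.8], [25.9, -24.8]]
dock [ 532.452 -276.126   -1.262]
[[8.9, 32.6], [32.3, -2.0], [-59.8, -11.9], [-30.7, -53.8], [-36.9, -4.0], [-16.1, -32.9]]
dock [ 532.703 -280.334   -1.26 ]
[[-28.3, 17.3], [17.7, 27.4], [-20.7, -52.4], [39.0, -47.3], [-15.8, -31.2], [26.3, -24.1]]
mouth tips [[-142.   55.]
 [-140.  -51.]] noses [[-100.   38.]
 [ -95.  -41.]]
term [464.226  32.021  -1.482] [25.7, 50.6, -39.4, -10.7, -11.7, -39.3, 53.2, 21.4, -36.4, 22.9, -3.5, -26.4, 27.7, -21.3, -6.5, 34.6]
term [464.324  34.449  -1.488] [24.6, 50.6, -40.4, -10.7, -12.7, -39.3, 52.2, 21.4]
term [465.762  24.541  -1.449] [-35.0, 24.6, -1.9, -24.8, 29.4, -19.6, -5.0, 36.5]
term corners [[492. 128.  22.]
 [506. -30.  22.]
 [434. -36.  22.]
 [420. 121.  22.]] in dock frame [[-316.52657756   28.94921484]] -0.22006623905242062 mouth [[ 490.87041837 -146.86449404    0.        ]
 [ 502.56440114 -183.54556227    0.        ]]
pen [[-119.57640998  110.64239339]
 [  15.52867685   92.62917171]] shaker [[637.53774005 -88.36104498  85.        ]]
till corner [[565.98056354 -45.80536355 105.        ]] [[579.46265775 -46.14550401 105.        ]]
```

```bash
sed -i 's/x=r.x; x\[2\]\/=100; return x,f(r.x)/x=r.x.copy(); x[2]\/=100; return x,f(r.x)/' h.py
python3 -m crank '{"dp":[[-4,-3.7,1],[-8,-7.4,2],[-12,-11,3],[-16,-14.8,4],[-20,-18.5,5],[-24,-22,6],[-28,-26,7],[-32,-29.5,8]],"rotation":[[0,0,0.15],[0,0,0.3],[0,0,0.45],[0,0,0.6],[0,0,0.75],[0,0,0.9],[0,0,1.05],[0,0,1.2]]}' 2 20
cat > plan.py <<'E'
from h import *
import sys
# tool target: TCP xy, z, yaw of tool y -> dp (cm, tool axes) and turn
def go(x,y,z,yaw):
    s,p,r=tool(); M=r.as_matrix(); c,q=np.cos(yaw),np.sin(yaw)
    G=np.array([[-q,c,0],[c,q,0],[0,0,-1]]).T  # columns x,y,z
    G=np.array([[-q,c,0],[c,q,0],[0,0,-1]]).T
    print("t",round(s["t"],2),"tcp",p.round(1),"ytool yaw",np.arctan2(M[1,1],M[0,1]).round(3),"F",np.round(s["ft_force"],1),"width",s["grip_width"])
    print("dp cm",(M.T@(np.array([x,y,z])-p)/10).round(2),"rot",R.from_matrix(M.T@G).as_rotvec().round(3))
E
python3 - <<'E'
from plan import *
print(bot.tcp_to_tips, bot.read_state()["joint_pos"])
t=np.array([464.2,33,-1.486]); p=W(t,[(-145,0,0)])[0]; go(p[0],p[1],230,t[2]+np.pi/2)
E
```

```text
t: 1.95
tcp_pos: [407.2, 249.5, 324.8]
tcp_rot: [0.0, 0.678, 0.735, 0.001]
ft_force: [0.4, -0.5, -0.3]
grip_width: 20.1
grasp_force: 0.0
173.4 [ 4.37224294e-01 -2.04031984e-01  2.10580411e+00 -2.90420254e-05
  1.23872485e+00  3.55221890e-01]
t 1.95 tcp [407.2 249.5 324.8] ytool yaw 0.082 F [ 0.4 -0.5 -0.3] width 20.066735457954454
dp cm [-7.54  3.86  9.48] rot [ 0.001 -0.    -0.003]
```

```bash
python3 -m crank '{"dp":[[-2.5,1.3,3],[-5,2.6,6],[-7.5,3.9,9],[-7.5,3.9,11],[-7.5,3.9,12.5],[-7.5,3.9,13.5],[-7.5,3.9,14.5],[-7.5,3.9,14.5]],"rotation":[[0,0,0],[0,0,0],[0,0,0],[0,0,0],[0,0,0],[0,0,0],[0,0,0],[0,0,0]]}'
python3 - <<'E'
from plan import *
snap("top","top1")
p=tool()[1]; t=np.array([464.2,33,-1.486]); print("tcp in terminal frame",L(t,p))
im=cv2.imread("pics/top1.png")[180:310,225:465]
cv2.imwrite("pics/crop2.png",cv2.resize(im,(792,429),interpolation=cv2.INTER_CUBIC))
E
```

```text
t: 2.95
tcp_pos: [451.7, 180.1, 179.2]
tcp_rot: [-0.0, 0.675, 0.737, -0.0]
ft_force: [-0.6, -0.6, -0.4]
grip_width: 20.3
grasp_force: 0.0
tcp in terminal frame [[-147.58155793    0.27275259]]
```

View pics/crop2.png

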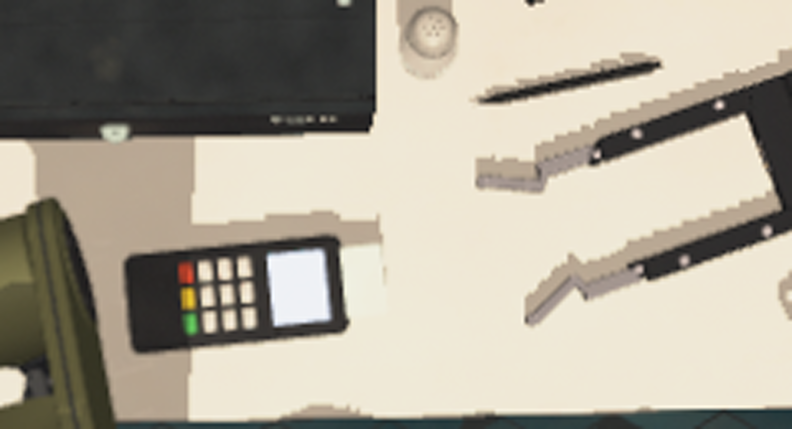

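```bash
python3 -m crank '{"dp":[[-2,0,0],[-4,0,0],[-4.8,0,0],[-5.6,0,0],[-6.4,0,0],[-7.2,0,0],[-8,0,0],[-8,0,0]],"rotation":[[0,0,0],[0,0,0],[0,0,0],[0,0,0],[0,0,0],[0,0,0],[0,0,0],[0,0,0]]}'
python3 - <<'E'
from plan import *
s,p,r=tool(); print(s["ft_force"])
im=bot.camera("top"); ms=bot.outline_of("top","card_terminal")
m=ms[0]["mask"]; c=max(cv2.findContours(m.astype(np.uint8),0,1)[0],key=cv2.contourArea)[:,0]
w=unproj("top",c,22)[:,:2].astype(np.float32); print(ms[0]["confidence"],cv2.minAreaRect(w),cv2.boxPoints(cv2.minAreaRect(w)).round(1).tolist())
cv2.imwrite("pics/crop3.png",cv2.resize(im[180:310,225:465,::-1],(792,429),interpolation=cv2.INTER_CUBIC))
d=[532.6,-278.3,-1.262]; print("tcp in dock",L(d,p),"origin if in contact",L(d,p+r.as_matrix()[:,0]*-104))
E
```

```text
t: 4.0
tcp_pos: [458.7, 99.4, 179.3]
tcp_rot: [0.0, 0.676, 0.737, -0.001]
ft_force: [-0.7, 0.1, -0.6]
grip_width: 19.9
grasp_force: 0.0
[-0.69731916  0.07894811 -0.5592972 ]
0.8 ((467.9741516113281, -20.368675231933594), (71.60674285888672, 146.95767211914062), 5.236361980438232) [[425.6000061035156, 49.5], [439.0, -96.80000305175781], [510.29998779296875, -90.30000305175781], [496.8999938964844, 56.099998474121094]]
tcp in dock [[-382.30593903   44.42275694]] origin if in contact [[-280.86309479   21.50251742]]
```

View pics/crop3.png

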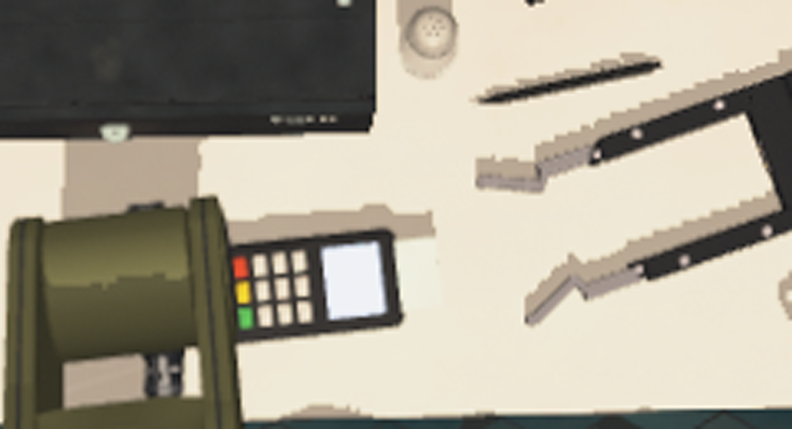

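```bash
cat >> plan.py <<'E'
def arc(steps,cx=90):
    # steps: (ds mm, dyaw) of terminal centre, cx ahead of TCP along -tool x; prints rows in present tool axes
    f=np.array([-1,0.]); c=f*cx; a=0.  # a: angle about tool z (= -world yaw)
    for ds,dy in steps:
        h=a-dy/2; c=c+ds*np.array([-np.cos(h),-np.sin(h)]); a-=dy
        tcp=c-cx*np.array([-np.cos(a),-np.sin(a)]); print((tcp/10).round(2).tolist(),round(a,3))
E
python3 - <<'E'
from plan import *
arc([(9,0)]*5+[(9,.022)]*3)
print("next"); arc([(9,.022)]*7+[(9,0)])
E
```

```text
[-0.9, 0.0] 0.0
[-1.8, 0.0] 0.0
[-2.7, 0.0] 0.0
[-3.6, 0.0] 0.0
[-4.5, 0.0] 0.0
[-5.4, -0.19] -0.022
[-6.31, -0.36] -0.044
[-7.22, -0.5] -0.066
next
[-0.9, -0.19] -0.022
[-1.81, -0.36] -0.044
[-2.72, -0.5] -0.066
[-3.63, -0.63] -0.088
[-4.55, -0.74] -0.11
[-5.46, -0.83] -0.132
[-6.38, -0.9] -0.154
[-7.27, -0.76] -0.154
```

```bash
python3 -m crank '{"dp":[[-0.9,0,0],[-1.8,0,0],[-2.7,0,0],[-3.6,0,0],[-4.5,0,0],[-5.4,-0.2,0],[-6.3,-0.35,0],[-7.2,-0.5,0]],"rotation":[[0,0,0],[0,0,0],[0,0,0],[0,0,0],[0,0,0],[0,0,-0.022],[0,0,-0.044],[0,0,-0.066]]}'
python3 - <<'E'
from plan import *
s,p,r=tool(); M=r.as_matrix(); print(s["ft_force"],np.arctan2(M[1,1],M[0,1])-np.pi/2)
im=bot.camera("top"); ms=bot.outline_of("top","card_terminal")
m=ms[0]["mask"]; c=max(cv2.findContours(m.astype(np.uint8),0,1)[0],key=cv2.contourArea)[:,0]
w=unproj("top",c,22)[:,:2].astype(np.float32); b=cv2.boxPoints(cv2.minAreaRect(w)); print(ms[0]["confidence"],b.round(1).tolist())
d=[532.6,-278.3,-1.262]; print("box in dock",L(d,b).round(1).tolist(),"tcp in dock",L(d,p),"origin if in contact",L(d,p+M[:,0]*-104))
cv2.imwrite("pics/crop4.png",cv2.resize(im[180:310,255:495,::-1],(792,429),interpolation=cv2.INTER_CUBIC))
E
```

```text
t: 5.1
tcp_pos: [460.2, 27.3, 179.8]
tcp_rot: [-0.0, 0.651, 0.759, 0.0]
ft_force: [-0.6, 1.4, -0.0]
grip_width: 20.0
grasp_force: 0.6
[-0.60622989  1.39925929 -0.01551408] -1.4172679277595182
0.89 [[433.8999938964844, -44.70000076293945], [454.79998779296875, -172.8000030517578], [528.2000122070312, -160.8000030517578], [507.29998779296875, -32.70000076293945]]
box in dock [[-252.6, -23.1], [-124.2, -42.0], [-113.3, 31.5], [-241.7, 50.5]] tcp in dock [[-313.16732262   23.93888362]] origin if in contact [[-210.41842902    7.85582376]]
```

View pics/crop4.png

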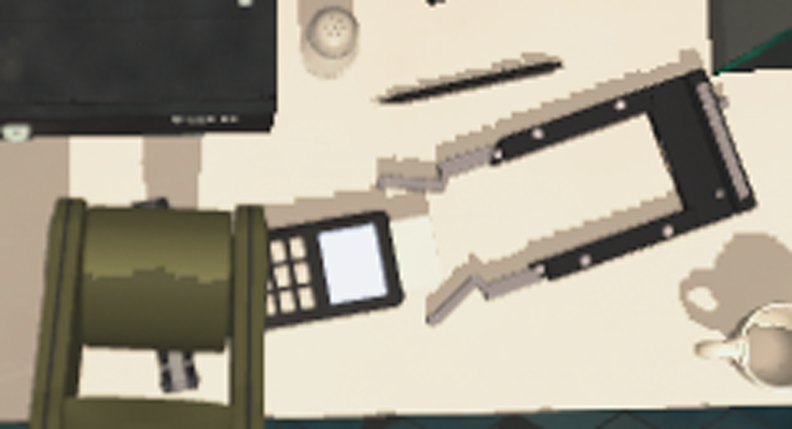

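```bash
cat >> plan.py <<'E'
D=np.array([532.6,-278.3,-1.262])
def rows(poses,D=D,off=104):
    s,p,r=tool(); M=r.as_matrix(); y0=np.arctan2(M[1,1],M[0,1])-np.pi/2
    for x,y,a in poses:
        o=W(D,[(x-off*np.cos(a),y-off*np.sin(a),0)])[0]; o[2]=p[2]
        print((M.T@(o-p)/10)[:2].round(2).tolist(), "turn z",round(-(D[2]+a-y0),3))
E
python3 - <<'E'
from plan import *
P=[]
for u in np.arange(1,9)/8:
    a=-.155*(1-u); cx=-224.2+70*u; cy=10*(1-u)**1.3; P.append((cx+14*np.cos(a),cy+14*np.sin(a),a))
rows(P)
E
```

```text
[-0.87, -0.2] turn z -0.021
[-1.76, -0.39] turn z -0.041
[-2.66, -0.57] turn z -0.06
[-3.56, -0.74] turn z -0.079
[-4.46, -0.91] turn z -0.099
[-5.36, -1.06] turn z -0.118
[-6.26, -1.19] turn z -0.137
[-7.16, -1.29] turn z -0.157
```

```bash
python3 -m crank '{"dp":[[-0.85,-0.2,0],[-1.75,-0.4,0],[-2.65,-0.57,0],[-3.55,-0.75,0],[-4.45,-0.9,0],[-4.45,-0.9,0],[-4.45,-0.9,0],[-4.45,-0.9,0]],"rotation":[[0,0,-0.02],[0,0,-0.04],[0,0,-0.06],[0,0,-0.08],[0,0,-0.1],[0,0,-0.1],[0,0,-0.1],[0,0,-0.1]]}'
cat > look.py <<'E'
from plan import *
def look(name,box=(315,180)):
    s,p,r=tool(); M=r.as_matrix(); y=np.arctan2(M[1,1],M[0,1])-np.pi/2-D[2]
    q=L(D,p)[0]; print("F",np.round(s["ft_force"],1),"tool in dock",q.round(1),round(y,3),"origin by contact",(q+104*np.array([np.cos(y),np.sin(y)])).round(1))
    im=bot.camera("top"); ms=bot.outline_of("top","card_terminal")
    c=max(cv2.findContours(ms[0]["mask"].astype(np.uint8),0,1)[0],key=cv2.contourArea)[:,0]
    b=cv2.boxPoints(cv2.minAreaRect(unproj("top",c,22)[:,:2].astype(np.float32))); print("box in dock",L(D,b).round(1).tolist())
    cv2.imwrite(f"pics/{name}.png",cv2.resize(im[box[1]:box[1]+100,box[0]:box[0]+180,::-1],(792,440),interpolation=cv2.INTER_CUBIC))
E
python3 -c "from look import *; look('crop5')"
```

```text
t: 6.2
tcp_pos: [457.9, -17.0, 179.8]
tcp_rot: [-0.001, 0.612, 0.791, 0.0]
ft_force: [-2.5, 4.0, 3.0]
grip_width: 19.8
grasp_force: 2.4
F [-2.5  4.   3. ] tool in dock [-271.7    8.3] -0.056 origin by contact [-167.8    2.4]
box in dock [[-192.5, -33.0], [-78.8, -40.8], [-73.9, 30.8], [-187.6, 38.6]]
```

View pics/crop5.png

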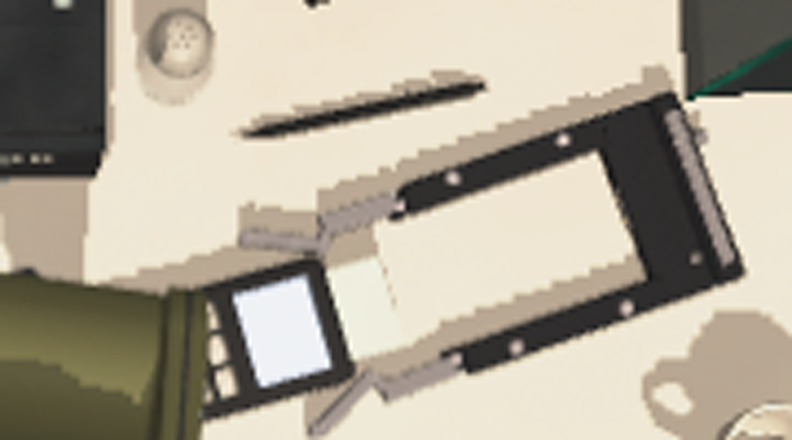

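```bash
python3 - <<'E'
from plan import *
u=lambda c:un(c,(315,180),4.4)
print(L(D,unproj("top",u([(405,215),(600,152),(462,370),(643,282)]),16)).round(1))
print("noses",L(D,unproj("top",u([(325,248),(372,376)]),15)).round(1))
print("front corners",L(D,unproj("top",u([(322,256),(354,374)]),22)).round(1))
print("housing",L(D,unproj("top",u([(672,93),(745,273)]),20)).round(1))
P=[]
for u in np.arange(1,9)/8:
    a=-.06*(1-u)**1.5; P.append((-167.8+48*u,2*(1-u)**1.5,a))
rows(P)
E
```

```text
[[-52.5  39. ]
 [ 61.6  37. ]
 [-52.1 -50.2]
 [ 58.7 -37.6]]
noses [[-99.8  36.1]
 [-99.2 -37.4]]
front corners [[-104.1   32.1]
 [-109.3  -33.2]]
housing [[110.1  54.6]
 [112.8 -51.3]]
[-0.61, -0.12] turn z -0.007
[-1.21, -0.23] turn z -0.017
[-1.81, -0.32] turn z -0.026
[-2.41, -0.4] turn z -0.035
[-3.02, -0.47] turn z -0.042
[-3.62, -0.52] turn z -0.049
[-4.22, -0.56] turn z -0.053
[-4.82, -0.56] turn z -0.056
```

```bash
python3 -m crank '{"dp":[[-0.6,-0.12,0],[-1.2,-0.22,0],[-1.8,-0.32,0],[-2.4,-0.4,0],[-3.0,-0.47,0],[-3.6,-0.52,0],[-4.2,-0.55,0],[-4.8,-0.55,0]],"rotation":[[0,0,-0.008],[0,0,-0.017],[0,0,-0.026],[0,0,-0.035],[0,0,-0.042],[0,0,-0.05],[0,0,-0.053],[0,0,-0.056]]}'
python3 -c "from look import *; look('crop6')"
```

```text
t: 7.3
tcp_pos: [464.7, -64.7, 179.8]
tcp_rot: [-0.001, 0.59, 0.807, 0.001]
ft_force: [-2.6, 6.6, 3.4]
grip_width: 20.0
grasp_force: 3.5
F [-2.6  6.6  3.4] tool in dock [-2.242e+02  2.000e-01] -0.0 origin by contact [-120.2    0.2]
box in dock [[-133.8, -40.4], [-25.5, -35.4], [-28.9, 39.4], [-137.3, 34.4]]
```

View pics/crop6.png

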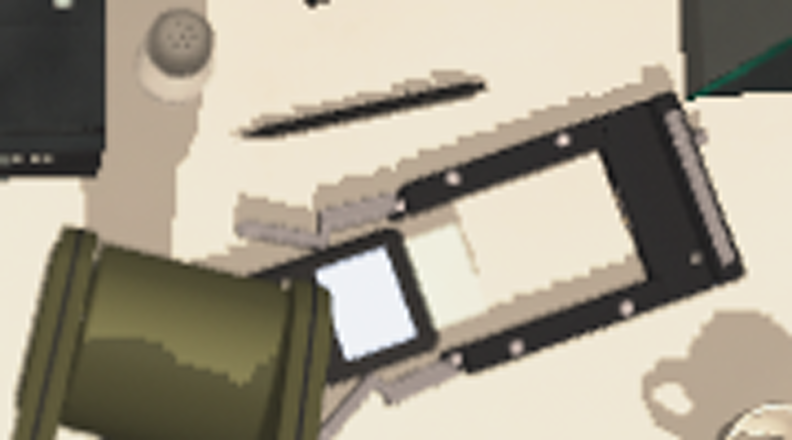

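```bash
python3 - <<'E'
from plan import *
u=lambda c:un(c,(315,180),4.4)
print("front corners, far side pt",L(D,unproj("top",u([(397,231),(439,340),(255,275)]),22)).round(1))
# screen corners (white)
print("screen",L(D,unproj("top",u([(317,275),(383,248),(416,337),(350,361)]),22)).round(1))
print("slip far edge",L(D,unproj("top",u([(410,240),(458,222),(438,318),(486,295)]),18)).round(1))
P=[(-120+x,0,0) for x in(10,20,30,40,50)]
rows(P)
E
```

```text
front corners, far side pt [[ -61.    31.8]
 [ -59.7  -30.9]
 [-141.8   34.1]]
screen [[-110.2   23.3]
 [ -71.4   25.6]
 [ -70.9  -25.4]
 [-109.   -26. ]]
slip far edge [[-55.1  25.1]
 [-26.8  25.9]
 [-55.2 -19.6]
 [-26.1 -16.3]]
[-0.97, -0.02] turn z -0.0
[-1.97, -0.02] turn z -0.0
[-2.97, -0.02] turn z -0.0
[-3.97, -0.02] turn z -0.0
[-4.97, -0.02] turn z -0.0
```

```bash
python3 -m crank '{"dp":[[-0.6,0,0],[-1.2,0,0],[-1.8,0,0],[-2.4,0,0],[-3.0,0,0],[-3.6,0,0],[-4.2,0,0],[-4.2,0,0]],"rotation":[[0,0,0],[0,0,0],[0,0,0],[0,0,0],[0,0,0],[0,0,0],[0,0,0],[0,0,0]]}'
python3 -c "from look import *; look('crop7')"
```

```text
t: 8.4
tcp_pos: [477.6, -105.1, 179.7]
tcp_rot: [-0.0, 0.59, 0.807, 0.0]
ft_force: [-1.1, 3.7, 1.7]
grip_width: 19.9
grasp_force: 1.8
F [-1.1  3.7  1.7] tool in dock [-181.7    0.2] -0.0 origin by contact [-77.7   0.2]
box in dock [[-90.7, -35.3], [12.2, -36.0], [12.7, 34.4], [-90.1, 35.2]]
```

View pics/crop7.png

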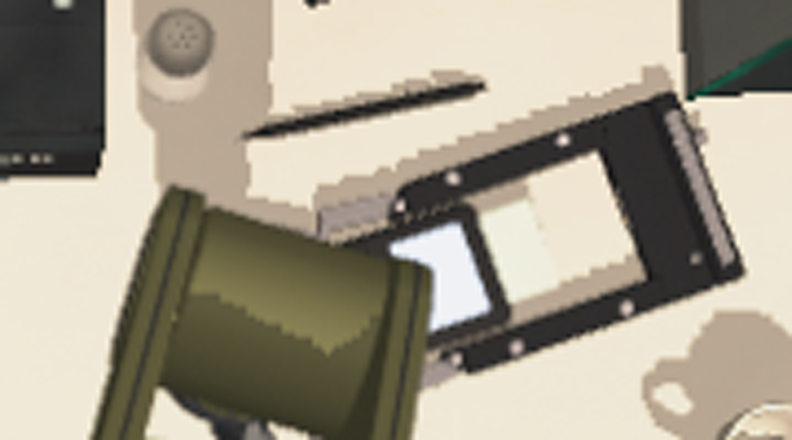

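```bash
python3 -m crank '{"dp":[[-0.8,0,0],[-1.6,0,0],[-2.4,0,0],[-3.2,0,0],[-4.0,0,0],[-4.8,0,0],[-5.6,0,0],[-6.2,0,0]],"rotation":[[0,0,0],[0,0,0],[0,0,0],[0,0,0],[0,0,0],[0,0,0],[0,0,0],[0,0,0]]}'
python3 -c "from look import *; look('crop8')
for th in('wing',):
  for d in bot.recognise('top',th)[:2]: print(th,L(D,d['location']),d['confidence'])"
```

```text
t: 9.5
tcp_pos: [496.3, -163.8, 179.7]
tcp_rot: [-0.001, 0.59, 0.807, 0.0]
ft_force: [-2.8, 7.4, 5.0]
grip_width: 20.0
grasp_force: 3.9
F [-2.8  7.4  5. ] tool in dock [-120.1    0.2] 0.0 origin by contact [-16.1   0.2]
box in dock [[24.6, -43.5], [87.6, -15.4], [53.7, 60.5], [-9.3, 32.5]]
wing [[50.04554576 11.11635503]] 0.26
```

```bash
python3 -m crank '{"dp":[[-0.2,0,0],[-0.4,0,0],[-0.6,0,0],[-0.8,0,0],[-1.0,0,0],[-1.0,0,0],[-1.0,0,0],[-1.0,0,0]],"rotation":[[0,0,0],[0,0,0],[0,0,0],[0,0,0],[0,0,0],[0,0,0],[0,0,0],[0,0,0]]}'
```

```text
t: 10.65
tcp_pos: [499.3, -173.3, 179.7]
tcp_rot: [-0.001, 0.59, 0.808, 0.0]
ft_force: [-0.8, 6.0, 3.3]
grip_width: 19.8
grasp_force: 2.8
```

```bash
python3 -m crank '{"dp":[[-0.1,0,0],[-0.2,0,0],[-0.3,0,0],[-0.4,0,0],[-0.4,0,0],[-0.4,0,0],[-0.4,0,0],[-0.4,0,0]],"rotation":[[0,0,0],[0,0,0],[0,0,0],[0,0,0],[0,0,0],[0,0,0],[0,0,0],[0,0,0]]}'
```

```text
t: 11.65
tcp_pos: [500.7, -177.7, 179.8]
tcp_rot: [0.0, 0.59, 0.807, -0.0]
ft_force: [0.0, 0.1, 0.4]
grip_width: 20.0
grasp_force: 0.0
```

```bash
python3 -m crank '{"dp":[[-0.1,0,0],[-0.2,0,0],[-0.3,0,0],[-0.3,0,0],[-0.3,0,0],[-0.3,0,0],[-0.3,0,0],[-0.3,0,0]],"rotation":[[0,0,0],[0,0,0],[0,0,0],[0,0,0],[0,0,0],[0,0,0],[0,0,0],[0,0,0]]}'
```

```text
t: 12.65
tcp_pos: [501.6, -180.4, 179.7]
tcp_rot: [-0.0, 0.59, 0.807, 0.0]
ft_force: [-1.9, 3.6, 1.9]
grip_width: 20.0
grasp_force: 1.6
```

```bash
python3 -m crank '{"dp":[[-0.1,0,0],[-0.2,0,0],[-0.2,0,0],[-0.2,0,0],[-0.2,0,0],[-0.2,0,0],[-0.2,0,0],[-0.2,0,0]],"rotation":[[0,0,0],[0,0,0],[0,0,0],[0,0,0],[0,0,0],[0,0,0],[0,0,0],[0,0,0]]}'
```

```text
t: 13.65
tcp_pos: [501.9, -181.2, 179.7]
tcp_rot: [-0.002, 0.59, 0.807, 0.001]
ft_force: [-3.6, 11.1, 7.2]
grip_width: 20.1
grasp_force: 5.4
```

```bash
python3 -m crank '{"dp":[[-0.1,0,0],[-0.2,0,0],[-0.2,0,0],[-0.2,0,0],[-0.2,0,0],[-0.2,0,0],[-0.2,0,0],[-0.2,0,0]],"rotation":[[0,0,0],[0,0,0],[0,0,0],[0,0,0],[0,0,0],[0,0,0],[0,0,0],[0,0,0]]}'
```

```text
t: 14.65
tcp_pos: [502.3, -181.9, 179.7]
tcp_rot: [-0.004, 0.59, 0.807, 0.002]
ft_force: [-5.2, 18.1, 11.3]
grip_width: 20.0
grasp_force: 9.2
```

```bash
python3 -m crank '{"dp":[[0.3,0,0],[1,0,0],[2,0,0],[3.5,0,0],[5,0,0],[6,0,-2],[6,0,-7],[6,0,-12]],"rotation":[[0,0,0],[0,0,0],[0,0,0],[0,0,0],[0,0,0],[0,0,0],[0,0,0],[0,0,0]]}'
python3 -m crank '{"dp":[[5,0,-2],[10,0,-4],[15,0,-5],[20,0,-5],[25,0,-5],[30,0,-5],[30,0,-5],[30,0,-5]],"rotation":[[0,0,0],[0,0,0],[0,0,0],[0,0,0],[0,0,0],[0,0,0],[0,0,0],[0,0,0]]}'
python3 - <<'E'
from plan import *
im=bot.camera("top"); cv2.imwrite("pics/end.png",im[:,:,::-1])
m=bot.outline_of("top","card_terminal")
for d in m[:1]:
    c=max(cv2.findContours(d["mask"].astype(np.uint8),0,1)[0],key=cv2.contourArea)[:,0]
    print(d["confidence"],L(D,cv2.boxPoints(cv2.minAreaRect(unproj("top",c,22)[:,:2].astype(np.float32)))).round(1).tolist())
for d in bot.outline_of("top","wing")[:3]:
    c=max(cv2.findContours(d["mask"].astype(np.uint8),0,1)[0],key=cv2.contourArea)[:,0]; l=L(D,unproj("top",c,15)); print("wing",d["confidence"],l.min(0).round(1),l.max(0).round(1), len(c))
for th in("wing_l_nose","wing_r_nose","tail","pen","sugar_shaker","coffee_cup","call_bell"):
    for n in("top","side"):
        if n=="side": bot.camera(n)
        for d in bot.recognise(n,th)[:2]: print(n,th,np.round(d["location"]),L(D,d["location"]).round(),round(d["confidence"],2))
# difference with first picture around wings, in dock-frame rectified dark/bright map
a=cv2.imread("pics/top0.png",0).astype(int); b=cv2.imread("pics/end.png",0).astype(int)
for y in list(range(-62,-28,2))+list(range(28,64,2)):
    row=[]
    for x in(-136,-130,-124,-118,-112,-106,-100,-94,-88):
        u,v=proj("top",W(D,[(x,y,15)]))[0].round().astype(int); row.append(f"{a[v,u]}/{b[v,u]}")
    print(y,*row)
E
```

```text
t: 15.65
tcp_pos: [483.9, -126.1, 300.4]
tcp_rot: [-0.001, 0.59, 0.808, -0.0]
ft_force: [0.3, -0.2, -0.1]
grip_width: 20.2
grasp_force: 0.0
t: 16.65
tcp_pos: [392.9, 158.9, 349.6]
tcp_rot: [0.0, 0.589, 0.808, -0.0]
ft_force: [-0.1, -0.0, -0.4]
grip_width: 20.0
grasp_force: 0.0
0.69 [[-95.5, -36.0], [90.6, -37.4], [91.1, 34.5], [-94.9, 36.0]]
wing 0.51 [-139.4   33.4] [-56.3  53.3] 72
wing 0.48 [-135.3  -53.2] [-56.4 -35.6] 64
top wing_l_nose [ 547. -177.   15.] [[-92.  44.]] 0.55
side wing_l_nose [ 542. -176.    9.] [[-95.  40.]] 0.55
top wing_r_nose [ 464. -206.   12.] [[-90. -43.]] 0.74
top wing_r_nose [ 534. -275.   26.] [[-2.  3.]] 0.26
side wing_r_nose [ 536. -327.   15.] [[ 48. -11.]] 0.2
top tail [442. 376.  33.] [[-651.  113.]] 0.52
side tail [ 531. -282.   21.] [[ 3. -3.]] 0.8
top pen [ 612. -202.    1.] [[-49.  98.]] 0.7
side pen [ 612. -208.    6.] [[-43.  98.]] 0.7
top sugar_shaker [630. -90.  78.] [[-150.  150.]] 0.82
side sugar_shaker [ 630. -108.   50.] [[-133.  145.]] 0.94
top coffee_cup [ 416. -407.   29.] [[  88. -150.]] 0.7
side coffee_cup [ 414. -392.   32.] [[  7
[... 2110 characters left out ...]
1 135/135 152/152 155/155
46 207/207 159/160 154/153 153/154 138/138 161/161 129/129 149/149 155/155
48 166/166 159/159 154/155 143/143 157/156 169/169 119/119 149/149 152/152
50 157/157 159/159 151/151 160/160 169/170 169/170 170/169 150/149 150/151
52 157/157 156/156 160/160 169/170 170/170 169/170 170/170 145/145 137/138
54 160/160 150/149 158/158 170/170 170/170 170/169 169/170 158/158 158/158
56 144/144 161/162 170/170 170/170 170/170 170/170 217/217 169/170 151/151
58 160/160 170/170 170/170 171/170 170/170 217/217 231/230 169/170 170/170
60 170/171 170/170 170/170 171/170 170/169 231/230 231/230 175/176 170/170
62 170/171 171/170 170/170 171/170 217/217 229/229 230/231 175/176 170/170
```

```bash
python3 -c "from workcell import bot; print(bot.job_done())"
```

```text
the job is handed in; nothing more can be done
None
```

The card terminal is in its dock, pushed in printer end first until it met solid resistance at the end stop. Afterwards both wings looked exactly as in the first picture (shut), the pen, shaker, cup and bell had not moved, and I handed the job in with the arm withdrawn.

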